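# Clear the spoon off the pan and hold its lid ready over it

## Robot

A 7-joint arm with a two-finger parallel gripper is mounted at the origin on a cart in front of the work surface, level with it; the furniture and walls round the work are solid. World frame = base frame: x ahead of the robot, y to its left, z up, the work surface at z = 0. Lengths are in m, angles in rad, forces in N, time in s.
With the tool pointing down it reaches from about 0.425 to 0.925 m from the base axis. Payload 6.8 kg.
Tool frame: the origin (TCP) lies where the fingers leave the gripper's body, on its centre line; the fingertips stand 73 mm ahead of it and the grasp point (between the pads) lies 54 mm ahead of it; z points along the fingers, y is the line along which they close (so a half turn about z gives the same grasp; the last joint's range is limited). The gripper opens to 85 mm and grips with 20 to 120 N. Pads are 22 mm wide; open, the fingers measure 114 mm over their backs; the gripper's body (76 mm by 85 mm) begins 54 mm behind the grasp point. The pads swing forward as they close: fully open they stand 13 mm farther back than shut.
Start: joints at [1.019, 0.477, 0.022, 1.555, -0.011, 1.109, -0.083], TCP at [0.29, -0.61, 0.304] pointing down, gripper open.
Joint ranges: [-2.96, 2.96], [-0.34, 2.1], [-1.41, 1.46], [0.24, 2.44], [-1.37, 4.51], [0.17, 1.92], [-2.96, 2.96]. Speed limits (rad/s): [2.39, 2.39, 3.14, 3.14, 3.14, 3.14, 3.14].

## Interface

Orientations are given as a rotation vector (axis times angle).
In Python, from bench import r, grab_frame, camera_info gives the robot as it stands.
- The arm moves only by the shell command python3 -m pendant 'ROWS' [OPENING] [FORCE]. ROWS is rows parted by semicolons, their numbers by spaces, 1 to 5 of them, each of 6 numbers: dx, dy, dz in m, then a rotation vector rx, ry, rz in rad; each row is the pose to reach, as a shift and turn from the pose commanded when the command began, along the tool's axes at that moment; what a row does not reach only later rows make up. A row lasts 1/10 s, in which the tool goes at most 0.05 m and 0.15 rad, less where a joint would pass 70% of its speed; a pose out of reach is approached as far as the arm can. OPENING is the finger opening in m, set as the command begins (- or left out keeps the last). The fingers move at their own pace and stop on an object; FORCE is the grip in N (left out, the last holds). Time passes only in rows, so rows that do not move let the fingers close. It prints the time, the measured TCP pose, the force, the opening and the grip force at its end.
- r.get_obs(): the state, without advancing time (a new reading comes with each control period).
- grab_frame(name): name is "scene" or "top" or "wrist"; returns (picture, depth): 420x560x3 uint8, blue, green, red; 420x560 float32, m along the optical axis (not along the pixel's ray), 0 where there is no reading.
- camera_info(name): a dict with "camera_matrix" (3x3 intrinsics, pixels), "k1" (the pictures are not rectified: a ray, as slopes to the right and down, at radius r is drawn at 1 + k1 r^2 times it, then the intrinsics apply), "R" (3x3) and "t" (3): a world point X has camera coordinates R X + t. Camera axes: x right, y down, z forward; pixel columns grow to the right and rows downward; lengths in m; the calibration is good to about 2 mm. A picture is of the moment at which its call begins: read the wrist's pose just before it. camera_info takes no time and is no camera call; for the wrist camera it gives the pose at the moment of the call.
- r.hand_in(): hands the job in; it is judged then, once.
The state is a dict: "clock": time; "joints": joint angles; "qvel": joint speeds; "tau": joint torques, N m; "tcp_pos": TCP position; "orientation": TCP orientation; "contact_force": force on the tool from outside, world axes, zero at the start; "moment": the same for the moment, N m; "grip_width": finger opening in m; "gripper_force": force on a finger pad.
Only numpy, scipy, OpenCV 4.12 (cv2) and the standard library are available. Lean on these libraries where they do the work, as an engineer would, in place of code of your own. Each camera call takes 0.05 s, during which the arm holds its last target. There are 200 camera calls.

## Task

The wooden spoon lies across the pan of potatoes, so the lid cannot go on: lay the spoon in its blue spoon rest, bowl in the dish and handle out through the open end, and let go of it. Then take the glass lid by its knob, draw it up out of the slot of its rest, turn it level and finish while still holding it, level, centred and about 5 cm above the rim of the pan and not touching it, so that I can drop the herbs in before it is lowered. Do not shove the pan or knock over the oil, pepper or salt.

Things in the scene. Friction and masses are not known exactly. Their poses are not given: they have to be found in the camera images.
- pan: Round stainless steel pan, 200 mm across, 85 mm high, wall 4 mm, open at the top, with a flat loop handle at its +x and -x side (each reaching to 140 mm from the axis, 74 mm high). Loose, about 1.4 kg; boiled potatoes fill it to 55 mm. It stands on a cork mat 8 mm thick. Origin: centre of its underside, z up.
- pan_rim (a point): Centre of the pan's mouth, level with the top of the rim (85 mm above the pan's origin), axes as the pan's.
- spoon: Wooden spoon 300 mm long, at first flat across the pan's rim. x along it, from the handle end (-150 mm) to the tip of the bowl (+150). Handle 11 mm wide, 10.5 high, x = -148 to +84; bowl 53 mm wide, 13 high, x = +88 to +148. Balances at x = +57 mm; 45 g. Origin: middle of its length, on its underside; z up as it lies.
- spoon_bowl (a point): Centre of the spoon's bowl (x = +117 mm, 6 mm above the spoon's underside).
- spoon_handle (a point): Point on the spoon's handle (x = -50 mm, 5.5 mm above the underside).
- spoon_rest: Blue glazed spoon rest, fixed: oblong dish 168 mm long (x), 128 mm wide (y). Flat floor 10 mm above the worktop, 140 by 104 mm, inside a round rim 18 mm high. The rim is open at the -x end, a gap about 54 mm wide centred on y = 0, where the handle leaves. Origin: centre of its underside; z up.
- spoon_rest_bed (a point): Point on the floor of the spoon rest (x = +20 mm, 10 mm above the worktop) over which the centre of the spoon's bowl belongs; the spoon then points along the rest's +x.
- lid_rest: Fixed beech foot 150 x 150 x 14 mm (x -50 to +100) with a slot of 6 mm steel wires at y = +-45 mm. The slot, 17 mm wide, runs along (0.707, 0, 0.707) in this frame: back and up, 45 deg above level. The lid stands in it on edge against the rear wires (158 mm long); two short front wires (58 mm) hold its lower edge: draw it 70 mm along the slot to free it. Front = -x. Origin: on the underside, z up.
- lid_rest_seat (a point): Where the lid's origin is when the lid is seated in the rest (axes as the lid rest's).
- lid: Pan lid of glass with a steel edge, 210 mm across, 340 g. Origin: centre of its underside; z points out of its top through the knob. Edge 6 mm thick, low dome 18 mm high. In the rest z leans 45 degrees from upright toward the rest's front (the rest's -x). Lying on the pan its origin would be at the pan's rim centre.
- lid_knob (a point): Middle of the lid's black knob, on the lid's axis 47 mm above its underside, axes as the lid's. The knob is a round cylinder 34 mm across, from 33 to 62 mm above the lid's underside, on a stem 22 mm across that starts on top of the dome at 18 mm.
- oil: Bystander: square green glass oil bottle with a red cap, 61 mm wide, 267 mm high. Origin: centre of its underside.
- pepper: Bystander: dark wooden pepper mill, 58 mm across, 170 mm high. Origin: centre of its underside.
- salt: Bystander: glass salt shaker with a grey top, 44 mm across, 90 mm high. Origin: centre of its underside.
Not all that is in view belongs to the job. Leave any green look-alike of the lid alone.

How it is judged:
By the outcome, as a careful person would: the job done as asked, in the order asked, and still so for the second after the job is handed in, while the arm keeps its last pose, push and grip.
It also fails if it takes over 59 s, if anything falls off the work surface, if the arm or the gripper's body presses on something with over 40 N, if the wrist force passes 120 N, or if a joint passes its speed limit or range.

## Working session

There is one attempt and no reset: what is moved stays moved. The work goes in short steps, Python scripts to look and compute and a shell command to move; the robot and the scene stay as the last step left them, time stands still between calls to the robot, and variables do not carry over. Pictures are saved under pics/ and viewed, at most 12 in all, crops included, and the job is handed in when it is done.

```bash
ls; mkdir -p pics
cat > look.py <<'E'
import numpy as np, cv2
from bench import r, grab_frame, camera_info
def shot(n, f):
    ci=camera_info(n); im,d=grab_frame(n); cv2.imwrite('pics/'+f+'.png',im); np.savez('pics/'+f+'.npz',im=im,d=d,K=ci["camera_matrix"],k1=ci["k1"],R=ci["R"],t=ci["t"]); return im,d,ci
def load(f): 
    z=np.load('pics/'+f+'.npz'); return z['im'],z['d'],dict(camera_matrix=z['K'],k1=float(z['k1']),R=z['R'],t=z['t'])
def rays(ci,uv):
    K=np.array(ci["camera_matrix"]); k=float(ci["k1"])
    p=cv2.undistortPoints(np.array(uv,float).reshape(-1,1,2),K,np.array([k,0,0,0.])).reshape(-1,2)
    return np.c_[p,np.ones(len(p))]
def to_w(ci,pc): return (pc-np.ravel(ci["t"]))@np.array(ci["R"])
def plane(ci,uv,z):
    R=np.array(ci["R"]); c=-R.T@np.ravel(ci["t"]); d=rays(ci,uv)@R
    return c+d*((z-c[2])/d[:,2])[:,None]
def cloud(ci,d):
    h,w=d.shape; v,u=np.mgrid[:h,:w]; 
    return to_w(ci,rays(ci,np.c_[u.ravel(),v.ravel()])*d.reshape(-1,1)).reshape(h,w,3)
E
python3 - <<'E'
from look import *
for n in("scene","top"):
    im,d,ci=shot(n,n+'0'); print(n,-np.array(ci["R"]).T@np.ravel(ci["t"]),np.array(ci["R"]).round(2).tolist())
print(r.get_obs())
E
```

```text
pics
scene [0.20951684 0.63055992 1.10997989] [[-0.88, -0.47, 0.0], [-0.36, 0.68, -0.63], [0.29, -0.56, -0.77]]
top [-0.46905289  0.41929295  1.61075973] [[-0.44, -0.9, 0.0], [-0.71, 0.34, -0.61], [0.55, -0.27, -0.79]]
{'clock': 0.1, 'joints': array([ 1.01888591,  0.47775149,  0.02233171,  1.55636759, -0.01148053,
        1.10932724, -0.08306575]), 'qvel': array([-0.00056139, -0.00133316, -0.00093132, -0.00121549, -0.00101571,
        0.00080786, -0.00021434]), 'tau': array([ 3.73275354e-03, -5.97765362e+01,  1.61326557e+00, -2.81957674e+01,
        1.27972942e-02,  4.98284149e-03, -1.82200887e-05]), 'tcp_pos': array([ 0.28964835, -0.60922064,  0.30299347]), 'orientation': array([-3.06292873e+00, -6.91177021e-01,  8.07985991e-04]), 'contact_force': array([ 0.4203214 , -0.8863636 ,  0.85970995]), 'moment': array([ 0.05477641, -0.00301948,  0.00593282]), 'gripper_force': 0.0, 'grip_width': 0.08557648135597606}
```

View pics/scene0.png

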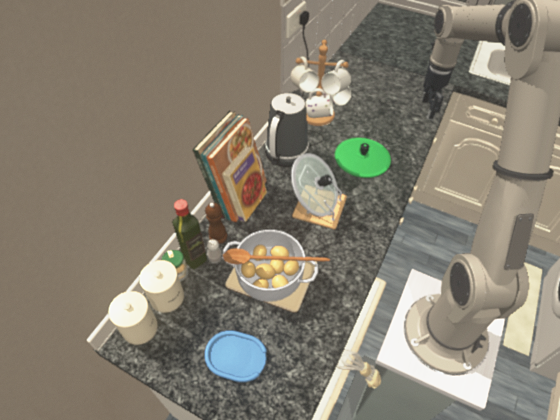

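View pics/top0.png

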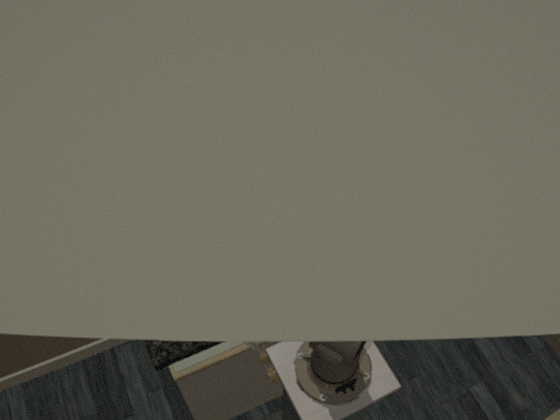

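The top camera is blocked (by something overhead), so I will use only scene and wrist. The scene picture shows:
- **Spoon:** bowl (237,256), handle end (328,260), lying across the pan at (269,265).
- **Blue rest:** (236,356).
- **Lids:** the glass lid stands in its rest with the knob at (325,182). A green look-alike lies flat at (362,155) and is to be left alone.
- **Bystanders:** oil (190,240), pepper (216,222), salt (214,250).

Next I measure and crop the chosen items.

Run:
```python
from look import *
im,d,ci=load('scene0'); P=cloud(ci,d); hsv=cv2.cvtColor(im,cv2.COLOR_BGR2HSV)
cv2.imwrite('pics/crop0.png',np.hstack([cv2.resize(im[140:310,200:360],(640,680))[:590],]))
def at(u,v): 
    q=P[v-1:v+2,u-1:u+2].reshape(-1,3); return np.median(q,0).round(3)
for n,u,v in [('knob',325,182),('spoonbowl',237,256),('handle end',326,260),('hmid',290,259),('oilcap',181,207),('pepper',214,208),('salt',214,243),('pan',269,265),('mat',300,300),('lidfoot',330,213),('green',364,160),('books',225,140),('books2',250,160),('kettle',290,100)]: print(n,at(u,v))
# blue rest
m=cv2.inRange(hsv,(95,100,60),(125,255,255)); n,l,s,c=cv2.connectedComponentsWithStats(m); 
k=1+np.argmax(s[1:,4]); print('blue',s[k],c[k]); 
ys,xs=np.where(l==k); W=P[ys,xs]; print(np.percentile(W,[1,50,99],axis=0).round(3))
q=W[(W[:,2]>.005)&(W[:,2]<.03)][:,:2]; rect=cv2.minAreaRect((q*1000).astype(np.float32)); print(rect)
fl=W[(W[:,2]<.0125)]; print('floor',len(fl),cv2.minAreaRect((fl[:,:2]*1000).astype(np.float32)))
# spoon orange
m2=cv2.inRange(hsv,(5,120,60),(18,255,255)); n,l,s,c=cv2.connectedComponentsWithStats(m2)
for k in range(1,n):
    if s[k,4]>60:
        ys,xs=np.where(l==k); W=P[ys,xs]; print('orange',s[k],W.min(0).round(3),np.median(W,0).round(3),W.max(0).round(3))
# pan rim: cloud points around z .093
reg=np.zeros(d.shape,bool); reg[225:305,225:325]=1
sel=reg&(abs(P[...,2]-.093)<.006)&(hsv[...,1]<70); W=P[sel]; 
(cx,cy),ra=cv2.minEnclosingCircle((W[:,:2]*1000).astype(np.float32)); print('pan',len(W),cx,cy,ra)
A=np.c_[2*W[:,:2],np.ones(len(W))]; 
for _ in range(6):
    s_=np.linalg.lstsq(A,(W[:,:2]**2).sum(1),rcond=None)[0]; R=np.sqrt(s_[2]+s_[0]**2+s_[1]**2); e=abs(np.hypot(*(W[:,:2]-s_[:2]).T)-.098); k=e<max(.006,np.median(e)*2); W=W[k];A=A[k]
print('fit',s_[:2],R,len(W))
```

```text
knob [ 0.487 -0.234  0.142]
spoonbowl [0.605 0.104 0.1  ]
handle end [ 0.381 -0.003  0.101]
hmid [0.471 0.04  0.103]
oilcap [0.744 0.131 0.269]
pepper [0.727 0.023 0.159]
salt [0.694 0.091 0.089]
pan [0.525 0.066 0.061]
mat [0.405 0.1   0.008]
lidfoot [ 0.448 -0.208  0.043]
green [ 0.44  -0.516  0.019]
books [ 0.788 -0.149  0.26 ]
books2 [ 0.726 -0.185  0.173]
kettle [ 0.713 -0.434  0.244]
blue [ 206  331   60   51 1250] [236.988  356.0576]
[[0.408 0.265 0.007]
 [0.473 0.325 0.013]
 [0.558 0.392 0.023]]
((484.50286865234375, 328.607177734375), (156.8243408203125, 127.34754943847656), 13.958681106567383)
floor 518 ((481.1955871582031, 325.260009765625), (148.6175537109375, 116.43888092041016), 26.48619842529297)
orange [320  55  16  15  62] [ 0.653 -0.695  0.227] [ 0.701 -0.685  0.266] [ 0.714 -0.673  0.288]
orange [307 116  27   9 148] [ 0.641 -0.706  0.009] [ 0.678 -0.648  0.018] [ 0.737 -0.618  0.026]
orange [230 127  21  32 291] [ 0.756 -0.258  0.181] [ 0.765 -0.195  0.222] [ 0.777 -0.137  0.267]
orange [207 141  31  81 706] [ 0.21  -0.14  -0.003] [ 0.764 -0.064  0.208] [0.796 0.631 1.11 ]
orange [231 143  35  77 934] [ 0.21  -0.264  0.002] [ 0.708 -0.144  0.09 ] [0.754 0.631 1.11 ]
orange [206 203  16  20 173] [0.711 0.007 0.108] [0.726 0.032 0.15 ] [0.75  0.045 0.163]
orange [209 225  17  18 164] [0.707 0.009 0.01 ] [0.721 0.034 0.05 ] [0.752 0.048 0.087]
orange [223 249 107  16 604] [ 0.21  -0.008  0.006] [0.578 0.087 0.105] [0.679 0.631 1.11 ]
pan 427 526.5679931640625 50.73619842529297 135.4625701904297
fit [0.52381182 0.06439736] 0.09810112990256513 425
```

View pics/crop0.png

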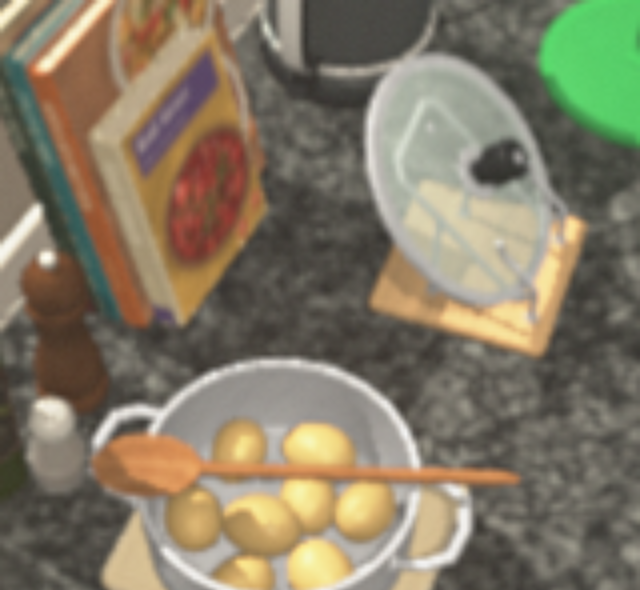

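Run:
```python
from look import *
im,d,ci=load('scene0'); P=cloud(ci,d); hsv=cv2.cvtColor(im,cv2.COLOR_BGR2HSV)
cv2.imwrite('pics/crop1.png',cv2.resize(im[320:390,195:280],None,fx=7,fy=7,interpolation=cv2.INTER_CUBIC))
# spoon axis : orange handle pixels x 255..328 -> plane z
m2=cv2.inRange(hsv,(3,130,60),(18,255,255)); m2[:, :222]=0;m2[:,332:]=0;m2[:246]=0;m2[268:]=0
n,l,s,c=cv2.connectedComponentsWithStats(m2);k=1+np.argmax(s[1:,4]);ys,xs=np.where(l==k)
h=xs>262; W=plane(ci,np.c_[xs,ys],.0985); 
vx,vy,x0,y0=cv2.fitLine(W[h][:,:2].astype(np.float32),cv2.DIST_HUBER,0,.01,.01).ravel()
if vx<0: vx,vy=-vx,-vy
t=(W[:,:2]-[x0,y0])@[vx,vy]; w=(W[:,:2]-[x0,y0])@[-vy,vx]
print('dir',np.degrees(np.arctan2(vy,vx)),'ends',np.array([x0,y0])+t.min()*np.array([vx,vy]),np.array([x0,y0])+t.max()*np.array([vx,vy]),'len',t.max()-t.min())
print('w',[(round(a,3),round(w[(t>=a)&(t<a+.02)].min(),3),round(w[(t>=a)&(t<a+.02)].max(),3)) for a in np.arange(t.min(),t.max()-.02,.03)])
```

```text
dir 25.625193 ends [ 0.37520245 -0.00854789] [0.64043597 0.11867415] len 0.29416707117230156
w [(np.float64(-0.096), np.float64(-0.003), np.float64(0.004)), (np.float64(-0.066), np.float64(-0.006), np.float64(0.004)), (np.float64(-0.036), np.float64(-0.005), np.float64(0.003)), (np.float64(-0.006), np.float64(-0.003), np.float64(0.007)), (np.float64(0.024), np.float64(-0.006), np.float64(0.008)), (np.float64(0.054), np.float64(-0.008), np.float64(0.006)), (np.float64(0.084), np.float64(-0.007), np.float64(0.007)), (np.float64(0.114), np.float64(-0.015), np.float64(0.015)), (np.float64(0.144), np.float64(-0.024), np.float64(0.022)), (np.float64(0.174), np.float64(-0.023), np.float64(0.02))]
```

View pics/crop1.png

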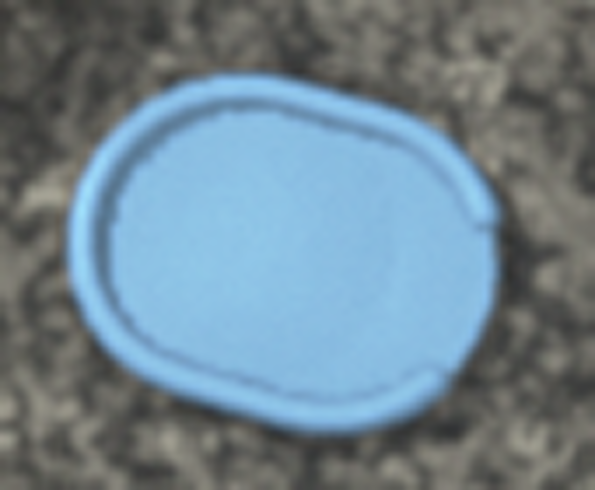

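Crop 1: the rest's rim is open on the right, with gap edges at about (265,351) and (258,374), so the handle leaves toward the robot.

Run:
```python
from look import *
im,d,ci=load('scene0'); P=cloud(ci,d); hsv=cv2.cvtColor(im,cv2.COLOR_BGR2HSV)
m=cv2.inRange(hsv,(95,80,60),(125,255,255)); n,l,s,c=cv2.connectedComponentsWithStats(m);k=1+np.argmax(s[1:,4])
cn=max(cv2.findContours((l==k).astype(np.uint8),0,1)[0],key=cv2.contourArea).reshape(-1,2)
W=plane(ci,cn,.012)[:,:2]; print('ell',cv2.fitEllipse((W*1000).astype(np.float32)),cv2.minAreaRect((W*1000).astype(np.float32)))
g=plane(ci,[[264.6,350.7],[257.9,373.6]],.014)[:,:2]; gm=g.mean(0); print('gap',g,np.linalg.norm(g[0]-g[1]),gm)
v=g[1]-g[0]; print('axis deg from gap normal',np.degrees(np.arctan2(-v[0],v[1])))
# lid: knob dark pixels & foot
reg=np.zeros(d.shape,bool); reg[165:200,312:340]=1
k=reg&(im.max(2)<70); W=P[k]; ok=(W[:,2]>.1)&(W[:,2]<.2); ys,xs=np.where(k); print('knob',ok.sum(),xs.min(),xs.max(),ys.min(),ys.max(),W[ok].min(0),np.median(W[ok],0),W[ok].max(0))
reg[:]=0; reg[185:228,285:350]=1
f=reg&(abs(P[...,2]-.014)<.004)&(hsv[...,1]>80); f=f.astype(np.uint8); W=P[f>0][:,:2]; print('foot',len(W),cv2.minAreaRect((W*1000).astype(np.float32)))
```

```text
ell ((485.974609375, 326.0607604980469), (133.61874389648438, 166.6156463623047), 100.04931640625) ((486.82867431640625, 326.15484619140625), (163.84474182128906, 130.0069580078125), 10.658041000366211)
gap [[0.42250353 0.28015721]
 [0.40841099 0.34199289]] 0.06342121600258298 [0.41545726 0.31107505]
axis deg from gap normal 12.838607191349045
knob 68 319 339 167 186 [ 0.47352985 -0.25312696  0.12026029] [ 0.49190097 -0.23714741  0.14421808] [ 0.50945141 -0.23048569  0.15867265]
foot 489 ((498.5762634277344, -244.89755249023438), (149.2191925048828, 150.0137176513672), 7.381885051727295)
```

```bash
cat > go.py <<'E'
import sys, numpy as np
from bench import r
from scipy.spatial.transform import Rotation as Ro
def rel(p, R=None):
    o=r.get_obs(); C=Ro.from_rotvec(o['orientation']); d=C.inv().apply(np.array(p)-o['tcp_pos'])
    w=(C.inv()*R).as_rotvec() if R is not None else np.zeros(3)
    print('t',round(o['clock'],2),'row',d.round(4),w.round(3),'rows>=',max(np.linalg.norm(d)/.05,np.linalg.norm(w)/.15).round(1))
def down(yaw): # tool z down, tool x at yaw (rad)
    c,s=np.cos(yaw),np.sin(yaw); return Ro.from_matrix(np.array([[c,s,0],[s,-c,0],[0,0,-1.]]))
E
python3 - <<'E'
from go import *
C=Ro.from_rotvec(r.get_obs()['orientation']).as_matrix(); print(C.round(3))
rel([.499,.051,.33],down(np.radians(25.6)))
E
```

```text
[[ 0.903  0.429 -0.001]
 [ 0.429 -0.903  0.001]
 [-0.    -0.002 -1.   ]]
t 0.1 row [ 0.4726 -0.5064 -0.0262] [-0.002  0.    -0.003] rows>= 13.9
```

```bash
python3 -m pendant '.17 -.18 -.05 0 0 0;.17 -.18 -.05 0 0 0;.17 -.18 -.05 0 0 0;.17 -.18 -.05 0 0 0;.17 -.18 -.05 0 0 0' 0.05
python3 -m pendant '.17 -.18 0 0 0 0;.17 -.18 0 0 0 0;.17 -.18 0 0 0 0;.17 -.18 0 0 0 0;.17 -.18 0 0 0 0'
python3 -m pendant '.13 -.145 .02 0 0 0;.13 -.145 .02 0 0 0;.13 -.145 .02 0 0 0;.13 -.145 .02 0 0 0;.13 -.145 .02 0 0 0'
python3 - <<'E'
from look import *
from go import *
rel([.499,.051,.33],down(np.radians(25.6)))
im,d,ci=shot('wrist','w1'); print(-np.array(ci["R"]).T@np.ravel(ci["t"]))
E
```

```text
clock: 0.6
tcp_pos: [0.3654, -0.3744, 0.3535]
orientation: [-3.064, -0.691, 0.001]
contact_force: [1.6, -0.2, -0.3]
grip_width: 0.05
gripper_force: 0.0
clock: 1.1
tcp_pos: [0.4416, -0.1387, 0.3533]
orientation: [3.064, 0.692, -0.0]
contact_force: [1.9, -0.6, -0.2]
grip_width: 0.0499
gripper_force: 0.0
clock: 1.6
tcp_pos: [0.4969, 0.0528, 0.3329]
orientation: [-3.058, -0.706, -0.001]
contact_force: [-0.2, -0.2, -0.6]
grip_width: 0.0497
gripper_force: 0.0
t 1.6 row [0.0011 0.0025 0.0029] [-0.003 -0.001  0.007] rows>= 0.1
[0.56916223 0.0892704  0.40216937]
```

View pics/w1.png

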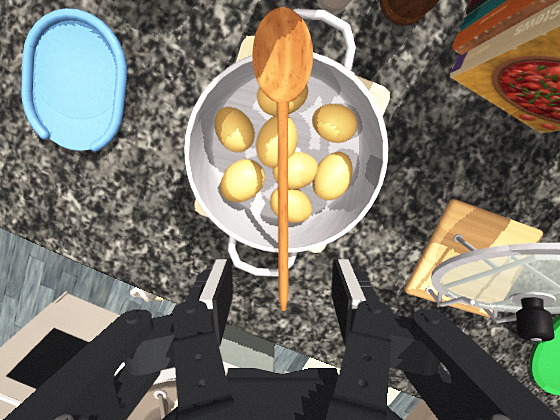

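The wrist view shows the spoon from bowl tip (283,8) to handle end (284,310), the pan centred near (286,152), the blue rest at (75,80) with its gap at the bottom, and the glass lid's knob at (535,318).

Run:
```python
from look import *
from go import *
im,d,ci=load('w1'); P=cloud(ci,d); hsv=cv2.cvtColor(im,cv2.COLOR_BGR2HSV)
a=plane(ci,[[283,8],[284,310]],.0985); print('ends',a,np.linalg.norm(a[0]-a[1]))
m=((hsv[...,0]<18)&(hsv[...,1]>130)).astype(np.uint8); m[:,:270]=0; m[:,298:]=0; m[:215]=0;m[308:]=0
ys,xs=np.where(m); W=plane(ci,np.c_[xs,ys],.0985)
vx,vy,x0,y0=cv2.fitLine(W[:,:2].astype(np.float32),cv2.DIST_HUBER,0,.01,.01).ravel(); print('handle',x0,y0,np.degrees(np.arctan2(vy,vx)))
t=plane(ci,[[284,215],[284,300]],.0985);print(t)
# pan rim outer
W=P[40:270,170:400].reshape(-1,3); s=hsv[40:270,170:400,1].ravel()<60; W=W[s&(abs(W[:,2]-.093)<.005)]
for _ in range(8):
    q=np.linalg.lstsq(np.c_[2*W[:,:2],np.ones(len(W))],(W[:,:2]**2).sum(1),rcond=None)[0]; e=abs(np.hypot(*(W[:,:2]-q[:2]).T)-.098); W=W[e<max(.004,np.median(e)*2)]
print('pan',q[:2],len(W),W[:,2].mean())
m=cv2.inRange(hsv,(95,80,60),(125,255,255)); m[:,200:]=0
n,l,s,c=cv2.connectedComponentsWithStats(m);k=1+np.argmax(s[1:,4]);cn=max(cv2.findContours((l==k).astype(np.uint8),0,1)[0],key=cv2.contourArea).reshape(-1,2)
W=plane(ci,cn,.012)[:,:2]; R=cv2.minAreaRect((W*1000).astype(np.float32)); print('rest',R, cv2.fitEllipse((W*1000).astype(np.float32)))
print('gap',plane(ci,[[42,136],[103,148]],.014))
k=(im.max(2)<50); k[:285]=0;k[345:]=0;k[:,:508]=0; k&=abs(P[...,2]-.14)<.05; ys,xs=np.where(k);W=P[k];print('knob',len(W),W.min(0),np.median(W,0),W.max(0))
np.savetxt('pics/knob1.txt',W)
```

```text
ends [[ 0.64343353  0.12574612  0.0985    ]
 [ 0.37369304 -0.0079039   0.0985    ]] 0.30103531000700584
handle 0.43420056 0.023791647 25.503271
[[ 0.47599861  0.04245409  0.0985    ]
 [ 0.38562775 -0.00202789  0.0985    ]]
pan [0.52675489 0.06571695] 3165 0.09164090513450321
rest ((488.00006103515625, 329.25262451171875), (162.4310302734375, 130.79702758789062), 10.967270851135254) ((492.2181396484375, 329.7670593261719), (131.46104431152344, 158.1033477783203), 106.56673431396484)
gap [[0.41016899 0.34728907 0.014     ]
 [0.42979861 0.27023229 0.014     ]]
knob 1018 [ 0.47404103 -0.25891428  0.11189808] [ 0.49721391 -0.23373886  0.13890227] [ 0.51984759 -0.22786915  0.15592496]
```

Run:
```python
from look import *
from go import *
rel([.4996,.0545,.159],down(np.radians(25.6)))
im,d,ci=load('scene0'); P=cloud(ci,d)
K=np.array(ci['camera_matrix'])
for s in np.arange(0,.2,.02):
    x=np.array([.4105-s*.978,.3116-s*.208,.005]); pc=np.array(ci['R'])@x+np.ravel(ci['t']); q=cv2.projectPoints(x.reshape(1,3),cv2.Rodrigues(np.array(ci['R']))[0],np.ravel(ci['t']).astype(float),K,np.array([ci['k1'],0,0,0]))[0].ravel().round().astype(int)
    print(x.round(3),q,P[q[1],q[0]].round(3) if 0<=q[1]<420 and 0<=q[0]<560 else '')
```

```text
t 1.65 row [ 0.0051 -0.0032  0.1738] [-0.002  0.     0.003] rows>= 3.5
[0.41  0.312 0.005] [263 364] [0.41  0.312 0.007]
[0.391 0.307 0.005] [270 366] [0.392 0.307 0.003]
[0.371 0.303 0.005] [278 368] [0.371 0.301 0.003]
[0.352 0.299 0.005] [285 370] [0.21  0.631 1.11 ]
[0.332 0.295 0.005] [293 372] [0.332 0.292 0.001]
[0.313 0.291 0.005] [300 374] [0.313 0.289 0.002]
[0.293 0.287 0.005] [308 376] [ 0.293  0.283 -0.002]
[0.274 0.282 0.005] [315 378] [ 0.275  0.279 -0.003]
[0.254 0.278 0.005] [323 381] [0.253 0.278 0.002]
[0.234 0.274 0.005] [330 383] [ 0.236  0.253 -0.066]
```

Worktop flat there. Descend and grip.

```bash
python3 -m pendant '.005 -.003 .05 0 0 0;.005 -.003 .1 0 0 0;.005 -.003 .145 0 0 0;.005 -.003 .174 0 0 0;.005 -.003 .174 0 0 0'
python3 -m pendant '0 0 0 0 0 0;0 0 0 0 0 0;0 0 0 0 0 0;0 0 0 0 0 0;0 0 0 0 0 0' 0 40
python3 -m pendant '0 0 0 0 0 0;0 0 -.02 0 0 0;0 0 -.05 0 0 0;0 0 -.08 0 0 0;0 0 -.08 0 0 0'
python3 - <<'E'
from look import *
shot('scene','s2'); im=load('s2')[0]; cv2.imwrite('pics/s2c.png',cv2.resize(im[200:400,180:360],(540,600)))
from go import *
rel([.3824,.3056,.16],down(np.radians(12)))
E
```

```text
clock: 2.15
tcp_pos: [0.4971, 0.0487, 0.1557]
orientation: [-3.065, -0.689, 0.014]
contact_force: [-0.5, 0.1, 0.3]
grip_width: 0.0503
gripper_force: 0.0
clock: 2.65
tcp_pos: [0.5012, 0.0507, 0.1614]
orientation: [3.063, 0.692, 0.006]
contact_force: [-1.7, -1.5, 8.2]
grip_width: 0.0099
gripper_force: 39.4
clock: 3.15
tcp_pos: [0.5023, 0.0513, 0.2441]
orientation: [3.064, 0.691, 0.014]
contact_force: [0.3, 0.4, 0.1]
grip_width: 0.0097
gripper_force: 39.8
t 3.2 row [ 0.0015 -0.2812  0.0815] [ 0.002 -0.006  0.234] rows>= 5.9
```

View pics/s2c.png

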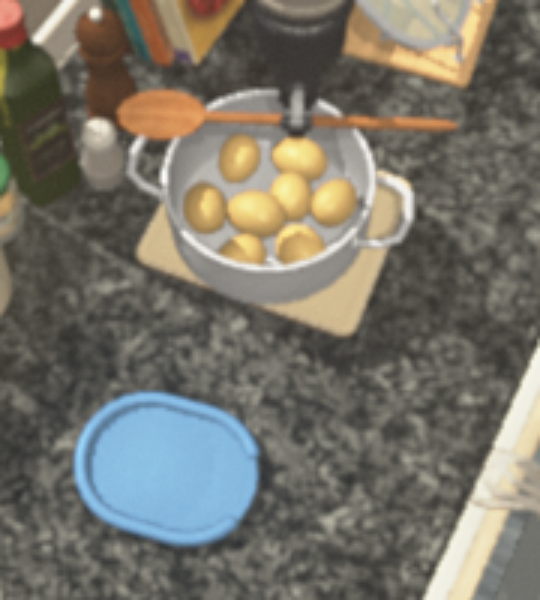

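Spoon is held and lifted clear, bowl at about (160,113) in the crop. I carry it across at this height.

```bash
python3 -m pendant '0 -.14 0 0 0 .117;0 -.14 0 0 0 .234;0 -.2 0 0 0 .234;0 -.25 0 0 0 .234;0 -.281 0 0 0 .234'
python3 -m pendant '0 0 0 0 0 0;0 0 0 0 0 0;0 0 0 0 0 0'
python3 - <<'E'
from look import *
from go import *
o=r.get_obs(); print(o['tcp_pos']); rel([.3824,.3056,.16],down(np.radians(12)))
im,d,ci=shot('scene','s3'); P=cloud(ci,d); hsv=cv2.cvtColor(im,cv2.COLOR_BGR2HSV)
W=P[(hsv[...,0]<19)&(hsv[...,1]>120)]; k=(W[:,1]>.2)&(W[:,1]<.42)&(W[:,2]>.05)&(W[:,2]<.35)&(W[:,0]>.2); W=W[k]; print(len(W))
c=W.mean(0); v=np.linalg.svd(W-c)[2][0]; v*=np.sign(v[0]); t=(W-c)@v; print('tilt deg',np.degrees(np.arcsin(v[2])),'yaw',np.degrees(np.arctan2(v[1],v[0])),c+t.min()*v,c+t.max()*v,np.ptp(t))
h=W[t<.0]; print('handle z fit',np.polyfit(h[:,0],h[:,2],1))
E
```

```text
clock: 3.7
tcp_pos: [0.3912, 0.2776, 0.2389]
orientation: [3.124, 0.328, -0.001]
contact_force: [0.4, -0.1, -0.5]
grip_width: 0.01
gripper_force: 39.8
clock: 4.0
tcp_pos: [0.3929, 0.2751, 0.2388]
orientation: [3.123, 0.326, -0.001]
contact_force: [0.1, -0.0, -0.1]
grip_width: 0.0097
gripper_force: 39.8
[0.39293034 0.27505534 0.2387809 ]
t 4.0 row [-0.0039 -0.0322  0.0787] [ 0.001  0.001 -0.001] rows>= 1.7
820
tilt deg -0.42480269537000054 yaw 12.0994090791023 [0.25585793 0.24665343 0.18323935] [0.5451219  0.30866313 0.18104592] 0.2958439769556004
handle z fit [0.01202282 0.17863939]
```

```bash
python3 -m pendant '-.002 -.031 0 0 0 0;-.002 -.031 .05 0 0 0;-.002 -.031 .1 0 0 0;-.002 -.031 .135 0 0 0;-.002 -.031 .15 0 0 0'
python3 -m pendant '0 0 0 0 0 0;0 0 0 0 0 0'
python3 - <<'E'
from go import *
from look import *
o=r.get_obs(); print(o['contact_force'])
rel([.3842,.3051,.078],down(np.radians(12)))
im,d,ci=shot('wrist','w3')
E
```

```text
clock: 4.55
tcp_pos: [0.3837, 0.3033, 0.086]
orientation: [3.121, 0.324, -0.007]
contact_force: [-0.3, -0.5, 0.4]
grip_width: 0.0101
gripper_force: 39.8
clock: 4.75
tcp_pos: [0.385, 0.3056, 0.0896]
orientation: [3.124, 0.326, 0.0]
contact_force: [0.4, 0.3, -0.8]
grip_width: 0.01
gripper_force: 39.8
[ 0.4384774   0.31780118 -0.76148044]
t 4.75 row [-0.0009  0.0004  0.0116] [ 0.    -0.    -0.002] rows>= 0.2
```

View pics/w3.png

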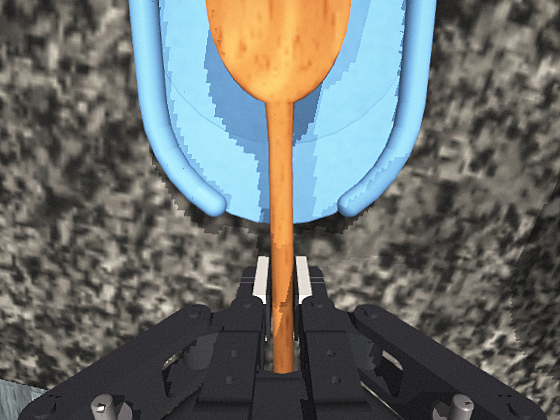

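The handle (column 282) runs through the middle of the gap, whose edges are at columns 215 and 350. I lower slowly and release, opening only partly.

```bash
python3 -m pendant '0 0 .003 0 0 0;0 0 .006 0 0 0;0 0 .009 0 0 0;0 0 .011 0 0 0;0 0 .012 0 0 0'
python3 -m pendant '0 0 0 0 0 0;0 0 0 0 0 0' 
python3 -m pendant '0 0 0 0 0 0;0 0 0 0 0 0;0 0 0 0 0 0;0 0 0 0 0 0;0 0 0 0 0 0' 0.04
python3 -m pendant '0 0 -.02 0 0 0;0 0 -.06 0 0 0;0 0 -.11 0 0 0;0 0 -.16 0 0 0;0 0 -.21 0 0 0'
python3 - <<'E'
from go import *
from look import *
im,d,ci=shot('wrist','w4'); P=cloud(ci,d); hsv=cv2.cvtColor(im,cv2.COLOR_BGR2HSV)
W=P[(hsv[...,0]<19)&(hsv[...,1]>120)]; k=(W[:,1]>.2)&(W[:,1]<.42)&(W[:,2]<.05)&(W[:,2]>0)&(W[:,0]>.2); W=W[k]
c=W.mean(0); v=np.linalg.svd(W-c)[2][0]; v*=np.sign(v[0]); t=(W-c)@v; print(len(W),'tilt deg',np.degrees(np.arcsin(v[2])),'yaw',np.degrees(np.arctan2(v[1],v[0])),c+t.min()*v,c+t.max()*v,np.ptp(t))
s=shot('scene','s4');
E
```

```text
clock: 5.3
tcp_pos: [0.3843, 0.3066, 0.0777]
orientation: [-3.124, -0.329, -0.001]
contact_force: [-3.7, -0.4, 13.6]
grip_width: 0.01
gripper_force: 41.5
clock: 5.5
tcp_pos: [0.3843, 0.3067, 0.078]
orientation: [-3.124, -0.329, -0.001]
contact_force: [-1.3, -1.1, 7.4]
grip_width: 0.0098
gripper_force: 41.0
clock: 6.0
tcp_pos: [0.3842, 0.3063, 0.0773]
orientation: [3.124, 0.329, -0.0]
contact_force: [-0.4, -0.3, -0.2]
grip_width: 0.0402
gripper_force: 0.0
clock: 6.5
tcp_pos: [0.3837, 0.3061, 0.2893]
orientation: [3.124, 0.329, -0.001]
contact_force: [0.8, 0.1, -1.2]
grip_width: 0.04
gripper_force: 0.0
3826 tilt deg -0.07476513592713337 yaw 11.8196600799945 [0.24737094 0.27966782 0.01943902] [0.53922429 0.34074368 0.01904993] 0.2981757720107489
```

View pics/w4.png

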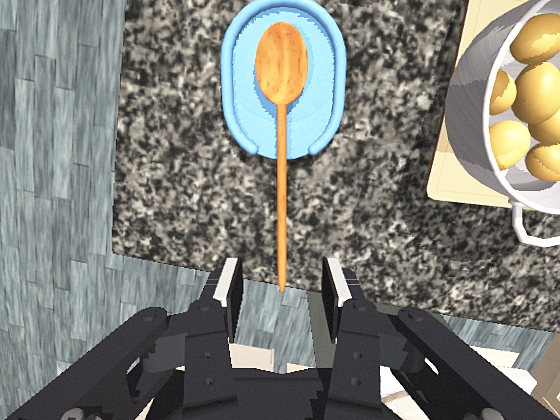

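Spoon lies in the rest, bowl (282,60) in the dish and handle out through the gap, with yaw 11.8°, flat and free. Now the lid: pre-grasp pose tilted 45°.

```bash
cat >> go.py <<'E'
def tilt(yaw,a=np.pi/4): # down tool leaned so that its z points ahead by a
    return down(yaw)*Ro.from_euler('y',a)
E
python3 - <<'E'
from go import *
T=tilt(np.radians(7.4)); print(T.as_matrix().round(3))
rel([.40,-.22,.30],T)
E
```

```text
[[ 0.701  0.129  0.701]
 [ 0.091 -0.992  0.091]
 [ 0.707  0.    -0.707]]
t 6.6 row [-0.0965  0.5202 -0.0096] [-0.037  0.774  0.074] rows>= 10.6
```

```bash
python3 -m pendant '-.04 .24 -.02 0 0 0;-.04 .24 -.02 0 0 0;-.04 .24 -.02 -.007 .14 .014;-.04 .24 -.02 -.014 .28 .028;-.04 .24 -.02 -.02 .42 .04' 0.07
python3 - <<'E'
from go import *
print(r.get_obs()['joints'].round(2)); rel([.39,-.25,.26],tilt(np.radians(7.4)))
E
```

```text
clock: 7.1
tcp_pos: [0.3947, 0.0607, 0.3077]
orientation: [-3.038, -0.255, -0.66]
contact_force: [1.4, 0.0, 0.1]
grip_width: 0.0702
gripper_force: 0.0
[ 0.05 -0.15 -0.37  2.36  0.05  0.5  -1.77]
t 7.1 row [-0.072   0.3051  0.024 ] [-0.01   0.359  0.037] rows>= 6.3
```

```bash
python3 - <<'E'
from go import *
rel([.41,-.252,.235],tilt(np.radians(7.4)))
E
python3 -m pendant '-.03 .15 0 0 0 0;-.03 .15 0 0 0 0;-.03 .15 0 0 0 0'
```

```text
t 7.1 row [-0.0647  0.3101  0.0548] [-0.01   0.359  0.037] rows>= 6.4
clock: 7.4
tcp_pos: [0.3922, -0.085, 0.2973]
orientation: [-3.038, -0.258, -0.652]
contact_force: [2.1, 0.7, 0.4]
grip_width: 0.0701
gripper_force: 0.0
```

```bash
python3 - <<'E'
from go import *
rel([.41,-.252,.235],tilt(np.radians(7.4)))
E
python3 -m pendant '-.034 .16 .05 0 0 0;-.034 .16 .05 0 0 0;-.034 .16 .05 0 .12 .01;-.034 .16 .05 -.01 .24 .02;-.034 .16 .05 -.01 .36 .035' 
python3 -m pendant '0 0 0 0 0 0;0 0 0 0 0 0'
python3 - <<'E'
from go import *
from look import *
print(r.get_obs()['joints'].round(2)); rel([.41,-.252,.235],tilt(np.radians(7.4)))
shot('wrist','w5')
E
```

```text
t 7.4 row [-0.0355  0.1669  0.0545] [-0.012  0.364  0.038] rows>= 3.6
clock: 7.9
tcp_pos: [0.4056, -0.2004, 0.2487]
orientation: [-2.937, -0.246, -0.83]
contact_force: [0.5, 0.3, 0.9]
grip_width: 0.0705
gripper_force: 0.0
clock: 8.1
tcp_pos: [0.4051, -0.1998, 0.2487]
orientation: [-2.938, -0.243, -0.824]
contact_force: [-0.3, -0.1, -0.4]
grip_width: 0.0703
gripper_force: 0.0
[ 0.23  0.08  0.3   2.37 -0.99  0.48 -0.02]
t 8.1 row [-0.0099  0.0527  0.0079] [-0.055  0.237  0.015] rows>= 1.6
```

View pics/w5.png

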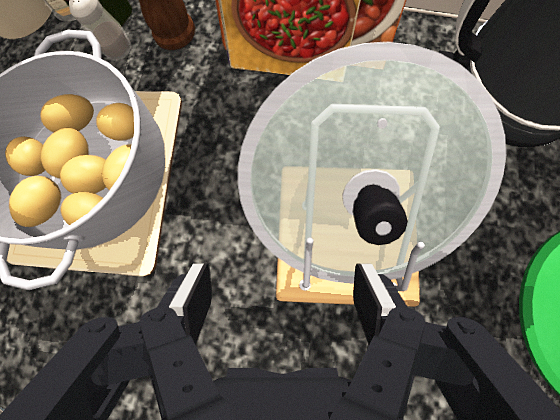

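Wrist view: clear glass lid with rim from (240,45) to (505,285), knob at (380,215), green look-alike only at the right edge. I'll fit the lid plane from its rim and locate the knob.

Run:
```python
from go import *
from look import *
im,d,ci=load('w5'); P=cloud(ci,d); hsv=cv2.cvtColor(im,cv2.COLOR_BGR2HSV)
# lid rim pixels: annulus around ellipse
u,v=np.meshgrid(np.arange(560),np.arange(420))
k=(im.max(2)<60)&(u>345)&(u<412)&(v>175)&(v<250); K=P[k]; K=K[(K[:,2]>.09)&(K[:,2]<.2)]
print('knob',len(K),K.min(0).round(4),np.median(K,0).round(4),K.max(0).round(4)); 
top=P[224:233,379:388].reshape(-1,3); print('knob top centre',np.median(top,0))
e=((u-372)/132.)**2+((v-162)/120.)**2
m=(e>.75)&(e<1.1)&(hsv[...,1]<40)&(im.min(2)>130); W=P[m]; W=W[(W[:,2]>.03)&(W[:,2]<.2)&(W[:,0]>.4)]
rng=np.random.default_rng(0); best=0
for _ in range(400):
    a=W[rng.choice(len(W),3,False)]; n=np.cross(a[1]-a[0],a[2]-a[0]); 
    if np.linalg.norm(n)<1e-3: continue
    n/=np.linalg.norm(n); g=abs((W-a[0])@n)<.003
    if g.sum()>best: best=g.sum(); G=g
W=W[G]; c=W.mean(0); n=np.linalg.svd(W-c)[2][2]; n*=np.sign(n[2]); print('plane',best,len(G),n,c,'tilt',np.degrees(np.arccos(n[2])),'yaw',np.degrees(np.arctan2(-n[1],-n[0])))
b1=np.cross(n,[0,0,1]);b1/=np.linalg.norm(b1);b2=np.cross(n,b1); q=np.c_[(W-c)@b1,(W-c)@b2]
for _ in range(5):
    s=np.linalg.lstsq(np.c_[2*q,np.ones(len(q))],(q**2).sum(1),rcond=None)[0]; R=np.sqrt(s[2]+s[0]**2+s[1]**2); e=abs(np.hypot(*(q-s[:2]).T)-R); q=q[e<.006]
C=c+s[0]*b1+s[1]*b2; print('circle',C,R,len(q),'knob mid',C+n*.042)
# knob top lies 62 above underside
print('from top:',np.median(top,0)-n*.015)
f=P[(hsv[...,0]<25)&(hsv[...,1]>60)&(abs(P[...,2]-.014)<.004)&(u>270)&(u<425)&(v>160)][:,:2]; print(cv2.minAreaRect((f*1000).astype(np.float32)))
```

```text
knob 2219 [ 0.4734 -0.2669  0.1103] [ 0.4904 -0.2422  0.1467] [ 0.5192 -0.2288  0.1564]
knob top centre [ 0.48266251 -0.24735887  0.14658992]
plane 11175 11599 [-0.69917465 -0.09409433  0.70873201] [ 0.5393221  -0.24091055  0.12514951] tilt 44.86815835484935 yaw 7.6647648377852295
circle [ 0.52336068 -0.24170702  0.10929759] 0.09775836010084697 8915 knob mid [ 0.49399534 -0.24565898  0.13906434]
from top: [ 0.49315013 -0.24594745  0.13595894]
((449.2939147949219, -251.46221923828125), (43.0460319519043, 149.07264709472656), 6.951785564422607)
```

```bash
cat > kn.py <<'E'
from go import *
n=np.array([-.7,-.0935,.708]); n/=np.linalg.norm(n); kn=np.array([.4935,-.2458,.1375]); T=tilt(np.radians(7.6))
E
python3 -m pendant '-.01 .03 .01 -.01 .06 0;-.01 .053 .01 -.02 .12 0;-.01 .053 .01 -.05 .237 .015;-.01 .053 .01 -.05 .237 .015;-.01 .053 .01 -.05 .237 .015'
python3 - <<'E'
from kn import *
print(r.get_obs()['joints'].round(2)); rel(kn+.114*n,T); rel(kn+.054*n,T)
E
```

```text
clock: 8.65
tcp_pos: [0.4051, -0.2472, 0.2017]
orientation: [-2.893, -0.225, -0.966]
contact_force: [-0.5, -1.0, -0.9]
grip_width: 0.0701
gripper_force: 0.0
[ 0.93  0.26 -0.3   2.34 -1.34  0.41  0.48]
t 8.65 row [ 0.0157  0.0101 -0.0092] [-0.046  0.139  0.004] rows>= 1.0
t 8.65 row [0.0239 0.0128 0.0502] [-0.046  0.139  0.004] rows>= 1.1
```

Run:
```python
from kn import *
for a in(36,37.):
  T=tilt(np.radians(7.6),np.radians(a)); z=T.as_matrix()[:,2]; rel(kn-.09*z,T); rel(kn-.054*z,T)
```

```text
t 8.65 row [0.0329 0.0112 0.0137] [-0.046 -0.018  0.007] rows>= 0.7
t 8.65 row [0.0323 0.0129 0.0497] [-0.046 -0.018  0.007] rows>= 1.2
t 8.65 row [0.0314 0.0112 0.0137] [-0.046 -0.001  0.007] rows>= 0.7
t 8.65 row [0.0313 0.0129 0.0497] [-0.046 -0.001  0.007] rows>= 1.2
```

```bash
python3 -m pendant '.015 .011 -.005 -.046 0 .007;.031 .011 0 -.046 0 .007;.031 .012 .012 -.046 0 .007;.031 .012 .012 -.046 0 .007'
python3 - <<'E'
from kn import *
from look import *
print(r.get_obs()['joints'].round(2))
T=tilt(np.radians(7.6),np.radians(37)); z=T.as_matrix()[:,2]; rel(kn-.054*z,T)
shot('wrist','w6')
E
```

```text
clock: 9.05
tcp_pos: [0.4392, -0.254, 0.2109]
orientation: [-2.933, -0.195, -0.984]
contact_force: [-0.6, 0.1, 0.1]
grip_width: 0.0701
gripper_force: 0.0
[ 0.9   0.27 -0.33  2.3  -1.33  0.34  0.4 ]
t 9.05 row [-0.0004 -0.001   0.0376] [ 0.    -0.002  0.   ] rows>= 0.8
```

View pics/w6.png

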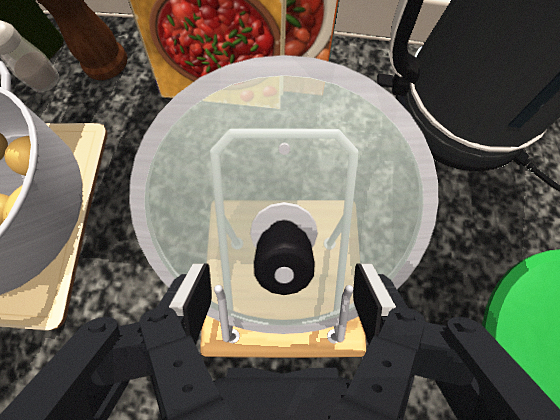

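The knob (284,260) lies midway between the fingers. I advance 37 mm and close.

```bash
python3 -m pendant '0 -.001 .012 0 0 0;0 -.001 .024 0 0 0;0 -.001 .032 0 0 0;0 -.001 .037 0 0 0;0 -.001 .037 0 0 0' 
python3 -m pendant '0 0 0 0 0 0;0 0 0 0 0 0;0 0 0 0 0 0;0 0 0 0 0 0;0 0 0 0 0 0' 0.0 90
python3 - <<'E'
from kn import *
print(r.get_obs()['joints'].round(2), r.get_obs()['contact_force'],r.get_obs()['moment'])
T=tilt(np.radians(7.6),np.radians(37)); z=T.as_matrix()[:,2]; rel(kn-.054*z,T)
o=r.get_obs(); s=np.array([.7,.0935,.708]); rel(o['tcp_pos']+.085*s)
E
```

```text
clock: 9.6
tcp_pos: [0.46, -0.251, 0.1807]
orientation: [-2.933, -0.192, -0.983]
contact_force: [0.8, -0.1, -0.9]
grip_width: 0.0699
gripper_force: 0.0
clock: 10.1
tcp_pos: [0.4598, -0.2518, 0.1816]
orientation: [-2.936, -0.192, -0.985]
contact_force: [-6.6, 0.1, 8.0]
grip_width: 0.0318
gripper_force: 88.1
[ 1.13  0.4  -0.64  2.27 -1.37  0.17  0.47] [-6.56547298  0.14088802  7.98170697] [-0.00799567  0.69179358  0.10725247]
t 10.1 row [ 0.0008 -0.0015  0.0018] [ 0.003 -0.002 -0.001] rows>= 0.0
t 10.1 row [ 0.0842 -0.     -0.0118] [0. 0. 0.] rows>= 1.7
```

```bash
python3 -m pendant '.01 0 -.0014 0 0 0;.025 0 -.0035 0 0 0;.045 0 -.0063 0 0 0;.065 0 -.009 0 0 0;.085 0 -.012 0 0 0' 
python3 -m pendant '.01 0 -.0014 0 0 0;.02 0 -.003 0 0 0;.03 0 -.004 0 0 0;.03 0 -.004 0 0 0'
python3 - <<'E'
from kn import *
from look import *
print(r.get_obs()['joints'].round(2))
im,d,ci=shot('wrist','w7'); shot('scene','s7')
E
```

```text
clock: 10.6
tcp_pos: [0.5191, -0.2433, 0.2415]
orientation: [-2.935, -0.191, -0.98]
contact_force: [0.6, 0.7, -3.2]
grip_width: 0.0322
gripper_force: 89.3
clock: 11.0
tcp_pos: [0.5421, -0.24, 0.264]
orientation: [-2.934, -0.195, -0.986]
contact_force: [-2.5, 0.6, 4.1]
grip_width: 0.0317
gripper_force: 89.2
[ 0.68  0.27 -0.26  2.11 -0.93  0.34 -0.17]
```

View pics/w7.png

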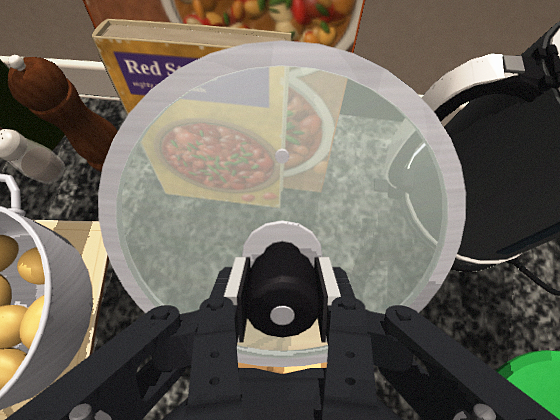

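Lid is held by the knob and out of the slot. Its top edge is close to the cookbook, so I raise it and pull it back before turning. First I measure the lid's axis in the tool frame.

```bash
cat > lid.py <<'E'
from go import *
from look import *
def lidfit(f,uc,vc,ru,rv,lo=.72,hi=1.08):
    im,d,ci=load(f); P=cloud(ci,d); hsv=cv2.cvtColor(im,cv2.COLOR_BGR2HSV); u,v=np.meshgrid(np.arange(560),np.arange(420))
    e=((u-uc)/ru)**2+((v-vc)/rv)**2
    W=P[(e>lo)&(e<hi)&(hsv[...,1]<45)&(im.min(2)>120)&(d>0)&((v<250)|(abs(u-uc)>90))]; rng=np.random.default_rng(0); best=0
    for _ in range(500):
        a=W[rng.choice(len(W),3,False)]; n=np.cross(a[1]-a[0],a[2]-a[0])
        if np.linalg.norm(n)<1e-3: continue
        n/=np.linalg.norm(n); g=abs((W-a[0])@n)<.002
        if g.sum()>best: best=g.sum(); G=g
    print(best,len(G)); W=W[G]; c=W.mean(0); n=np.linalg.svd(W-c)[2][2]; n*=np.sign(n[2])
    b1=np.cross(n,[1,0,0]);b1/=np.linalg.norm(b1);b2=np.cross(n,b1); q=np.c_[(W-c)@b1,(W-c)@b2]
    (cx,cy),R=cv2.minEnclosingCircle((q*1000).astype(np.float32)); s=np.linalg.lstsq(np.c_[2*q,np.ones(len(q))],(q**2).sum(1),rcond=None)[0]
    return n,c+s[0]*b1+s[1]*b2,np.sqrt(s[2]+s[0]**2+s[1]**2),c+cx/1000*b1+cy/1000*b2,R
E
python3 - <<'E'
from lid import *
n,C,R,C2,R2=lidfit('w7',282,195,182,155); print('n',n,'tilt',np.degrees(np.arccos(n[2])),'C',C,R,C2,R2)
o=r.get_obs(); X=Ro.from_rotvec(o['orientation']); print('n in tool',X.inv().apply(n),'C in tool',X.inv().apply(C-o['tcp_pos']),o['contact_force'])
rel([.50,-.22,.34])
E
```

```text
18025 20290
n [-0.6901236  -0.09432306  0.71751834] tilt 44.150031481125545 C [ 0.60671286 -0.22999717  0.19315749] 0.09546638644465855 [ 0.6041015  -0.23017963  0.19062185] 105.10237121582031
n in tool [-0.12214944  0.0041488  -0.99250305] C in tool [ 0.00996125 -0.00178424  0.09601036] [-0.47289582  2.04595468  3.10675842]
t 11.1 row [ 0.0153 -0.0255 -0.0842] [0. 0. 0.] rows>= 1.8
```

```bash
python3 -m pendant '.008 -.013 -.042 0 0 0;.015 -.025 -.084 0 0 0;.015 -.025 -.084 0 0 0'
python3 - <<'E'
from kn import *
T=tilt(np.radians(7.6),np.radians(-7)); off=T.apply([.0106,-.0018,.101]); G=np.array([.526,.0655,.143])-off; print(G)
rel(G+[0,0,.10],T); rel(G+[0,-.14,.10],T)
E
```

```text
clock: 11.4
tcp_pos: [0.4988, -0.221, 0.343]
orientation: [-2.935, -0.193, -0.992]
contact_force: [1.7, -0.9, -2.7]
grip_width: 0.032
gripper_force: 90.6
[0.52801017 0.06395226 0.24453898]
t 11.4 row [ 0.054  -0.2788  0.0377] [ 0.005 -0.773 -0.002] rows>= 5.7
t 11.4 row [ 0.0392 -0.14    0.0272] [ 0.005 -0.773 -0.002] rows>= 5.2
```

```bash
python3 -m pendant '.008 -.028 .005 0 -.13 0;.016 -.056 .01 0 -.26 0;.024 -.084 .016 0 -.39 0;.032 -.112 .022 0 -.52 0;.04 -.14 .027 0 -.65 0'
python3 - <<'E'
from kn import *
print(r.get_obs()['joints'].round(2))
T=tilt(np.radians(7.6),np.radians(-7)); G=np.array([.528,.064,.2445])
rel(G+[0,0,.10],T)
E
```

```text
clock: 11.9
tcp_pos: [0.5284, -0.0753, 0.3408]
orientation: [-3.119, -0.205, -0.167]
contact_force: [0.5, 1.1, -4.3]
grip_width: 0.0322
gripper_force: 90.0
[ 0.21  0.18 -0.2   1.9   0.02  0.97 -1.43]
t 11.9 row [ 0.0181 -0.1382 -0.0012] [-0.005 -0.23  -0.001] rows>= 2.8
```

```bash
python3 -m pendant '.006 -.04 0 0 -.08 0;.012 -.08 0 0 -.16 0;.018 -.11 0 0 -.23 0;.018 -.138 0 -.005 -.23 0;.018 -.138 0 -.005 -.23 0'
python3 -m pendant '0 0 0 0 0 0;0 0 0 0 0 0'
python3 - <<'E'
from lid import *
shot('wrist','w8')
n,C,R,C2,R2=lidfit('w8',282,195,182,155); print('n',n,'tilt',np.degrees(np.arccos(n[2])),'C',C,R,C2,R2)
o=r.get_obs(); X=Ro.from_rotvec(o['orientation']); print(o['joints'].round(2),o['tcp_pos'],'n in tool',X.inv().apply(n),'C in tool',X.inv().apply(C-o['tcp_pos']),o['contact_force'])
im,d,ci=shot('scene','s8'); cv2.imwrite('pics/s8c.png',cv2.resize(im[130:400,180:400],(660,600)))
E
```

```text
clock: 12.4
tcp_pos: [0.5279, 0.0689, 0.3428]
orientation: [3.126, 0.223, -0.186]
contact_force: [-0.1, 0.7, -2.7]
grip_width: 0.0316
gripper_force: 90.2
clock: 12.6
tcp_pos: [0.5286, 0.062, 0.3436]
orientation: [3.123, 0.207, -0.183]
contact_force: [0.2, -0.5, -4.1]
grip_width: 0.032
gripper_force: 90.2
18771 21019
n [-0.01389045 -0.00605228  0.99988521] tilt 0.8681628278664262 C [0.52765173 0.06335152 0.24719263] 0.09527231203044738 [0.5233013  0.06283076 0.24712905] 105.048583984375
[ 0.    0.27 -0.28  1.77  0.06  1.23 -1.73] [0.52867609 0.06180629 0.34389251] n in tool [-0.13108723  0.00306047 -0.99136611] C in tool [ 0.01047143 -0.00155796  0.09613649] [ 0.29142441 -0.25428001 -2.73534823]
```

View pics/s8c.png

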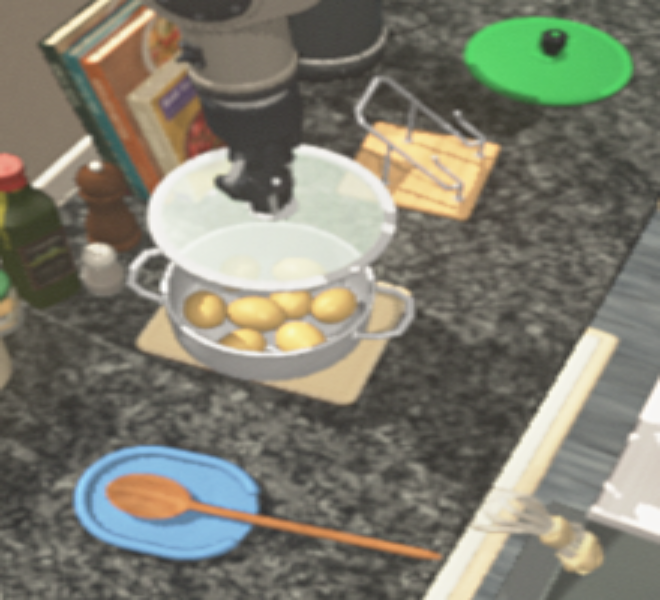

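The scene shows the lid level over the pan, the spoon in its rest, and everything else in place. Next I lower it to 5 cm above the rim with a small trim.

Run:
```python
from kn import *
T=Ro.from_rotvec(r.get_obs()['orientation'])*Ro.from_rotvec([0,-.012,0])
rel(r.get_obs()['tcp_pos']+[-.001,.0025,-.099],T)
```

```text
t 12.7 row [ 0.0108 -0.0025  0.0984] [-0.    -0.012  0.   ] rows>= 2.0
```

```bash
python3 -m pendant '.003 -.003 .025 0 -.012 0;.006 -.003 .05 0 -.012 0;.008 -.003 .075 0 -.012 0;.01 -.003 .09 0 -.012 0;.011 -.003 .0985 0 -.012 0'
python3 -m pendant '0 0 0 0 0 0;0 0 0 0 0 0;0 0 0 0 0 0'
python3 - <<'E'
from lid import *
shot('wrist','w9')
n,C,R,C2,R2=lidfit('w9',282,195,182,155); print('n',n,'tilt',np.degrees(np.arccos(n[2])),'C',C,R,C2,R2)
im,d,ci=shot('scene','s9'); P=cloud(ci,d); hsv=cv2.cvtColor(im,cv2.COLOR_BGR2HSV)
o=r.get_obs(); print(o['qvel'].round(3),o['tcp_pos'],o['contact_force'])
# pan check, compare rim near-side + handles with start frame
im0,d0,_=load('scene0'); P0=cloud(ci,d0)
for Q,h in((P0,cv2.cvtColor(im0,cv2.COLOR_BGR2HSV)),(P,hsv)):
    W=Q[255:312,225:325].reshape(-1,3); s=h[255:312,225:325,1].ravel()<70; W=W[s&(abs(W[:,2]-.092)<.005)]; W=W[abs(np.hypot(*(W[:,:2]-[.526,.0655]).T)-.098)<.012]
    q=np.linalg.lstsq(np.c_[2*W[:,:2]],(W[:,:2]**2).sum(1)-.098**2+.526**2*0+0,rcond=None)[0]
    from scipy.optimize import least_squares as ls
    print('pan',len(W),ls(lambda p:np.hypot(*(W[:,:2]-p).T)-.098,[.526,.0655],loss='soft_l1',f_scale=.002).x)
E
```

```text
clock: 13.2
tcp_pos: [0.5274, 0.0652, 0.244]
orientation: [3.121, 0.206, -0.203]
contact_force: [-0.1, 0.0, -3.0]
grip_width: 0.0317
gripper_force: 90.2
clock: 13.5
tcp_pos: [0.5286, 0.0663, 0.2465]
orientation: [3.121, 0.208, -0.197]
contact_force: [-0.9, 0.0, -2.6]
grip_width: 0.0318
gripper_force: 90.2
18831 21162
n [-0.00461748 -0.00416656  0.99998066] tilt 0.35634968643332443 C [0.52711656 0.06794702 0.15016808] 0.09502896241417365 [0.52233091 0.06724895 0.15014307] 105.05292510986328
[-0.001  0.002  0.001  0.004 -0.002 -0.001 -0.   ] [0.52842394 0.06642412 0.24636033] [-0.47395377  0.08894971 -3.85299705]
pan 196 [0.52378184 0.06459326]
pan 188 [0.52370486 0.06456603]
```

Lid tilt is 0.4°, centred within 3 mm and about 51 mm above the rim. The pan has not moved. Handing in.

```bash
python3 -c "
from bench import r
print(r.hand_in())"
```

```text
the job is handed in; nothing more can be done
None
```

The spoon lies released in its rest, bowl in the dish and handle out through the gap. The arm holds the lid by its knob, level to about 0.4°, within about 3 mm of the pan's centre and 5 cm above its rim; nothing else was disturbed, and I handed in at about 14 s.

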